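# Lock the length stop of a glass gauge

### The job

On the length gauge, slide the loose right-hand stop along its rail so that it pushes the short glass strip up against the locked left-hand stop, leaving the strip snug between the two. Then turn the loose stop's clamp knob clockwise until it is tight, to lock the stop there, and let go. Leave the left-hand stop and its knob as they are.

Things in the scene. Friction and masses are not known exactly. Their poses are not given: they have to be found in the camera images.
- loose_grip (a point): Middle of the black bar-shaped clamp knob on the loose right-hand stop: grip it here from above, to draw the stop along and to turn, in one grasp. Bar 52 mm long (this point's x axis), 14 wide, 26 high (13 mm below to 13 above this point). z up; about 80 mm above the bench. Below it a 46 x 44 mm steel carriage slides (about 2 N) on an aluminium rail on a plywood plate 115 x 500 mm.
- loose_knob (a joint): Angle of that knob (rad): 0 = free, bar across the rail; 1.5 = end of travel, tight, bar along the rail. Grows clockwise seen from above; starts at 0 to 0.2. Turns lightly to about 0.75, then presses a shoe on the rail, ever stiffer (about 0.3 N m at the end); stays where it is left. Past 1.05 (60 degrees) it counts as locked.
- loose_face (a point): Centre of the loose stop's jaw face that meets the strip (jaw 50 mm wide, over the bed in front of the rail), at the strip's mid-height. Its y axis runs along the rail towards the left-hand stop, the way the stop slides (up to 175 mm); x points away from the robot. Site loose_grip is fixed 45 mm along x and 22 mm against y from it, 65 mm higher.
- strip_center (a point): Centre (half-way up) of the short patterned glass strip, 200 mm long (its y axis), 42 wide, 7 thick, about 120 g, loose on the gauge's bed between the two jaws; rail and front lip, 52 mm apart, guide it. The jaw pushes it; it need not be gripped. A longer strip (260 mm) on the bench behind the gauge is not part of the job.
- fixed_face (a point): Centre of the jaw face of the left-hand stop, alike (mirrored) and already locked on the same rail, at the strip's mid-height; axes as for loose_face. When the strip is snug the two faces are 200 mm apart. The lock withstands a push of about 25 N; push gently.
- fixed_knob (a joint): Angle of the left-hand stop's knob (rad), same meaning; it starts locked at 1.4 to 1.5 and is to stay so.

How it is judged:
By the outcome, as a careful person would: the job done as asked, in the order asked, and still so for the second after the job is handed in, with the robot touching nothing.
It also fails if it takes over 38 s, if anything falls off the work surface, if the arm or the gripper's body presses on something with over 40 N, if the wrist force passes 120 N, or if a joint passes its speed limit or range.

### The arm

A 7-joint arm with a two-finger parallel gripper is mounted at the origin on a cart in front of the work surface, level with it; the furniture and walls round the work are solid. World frame = base frame: x ahead of the robot, y to its left, z up, the work surface at z = 0. Lengths are in m, angles in degrees, forces in N, time in s.
With the tool pointing down it reaches from about 0.425 to 0.875 m from the base axis. Payload 4.7 kg.
Tool frame: the origin (TCP) lies at the very end of the fingers, on their centre line; the grasp point (between the pads) lies 19 mm behind it; z points along the fingers, y is the line along which they close (so a half turn about z gives the same grasp; the last joint's range is limited). The gripper opens to 87 mm and grips with 3 to 60 N. Pads are 19 mm wide; open, the fingers measure 117 mm over their backs; the gripper's body (75 mm by 190 mm) begins 51 mm behind the grasp point.
Start: joints at [72.084, 18.392, -4.016, 83.108, 1.295, 78.541, -3.26], TCP at [0.209, -0.616, 0.223] pointing down, gripper open.
Joint ranges: [-163.93, 163.93], [-17.29, 119.83], [-79.2, 71.16], [3.27, 140.29], [-89.18, 269.18], [5.43, 117.66], [-154.24, 154.24]. Speed limits (degrees/s): [147.25, 147.25, 180, 180, 180, 180, 180].

### API

Orientations are given as [roll, pitch, yaw] about the fixed x, y, z axes, in that order (R = Rz(yaw) Ry(pitch) Rx(roll)).
In Python, from cell import get_obs, read_camera, sign_off, silhouettes gives the robot as it stands.
- The arm moves only by the tool play_rows, never from a script. Its argument "steps" is a list that holds one entry, the list of rows, each a list of 7 numbers: the shift along the tool's x, y, z in m, then the turn, a rotation vector about the tool's x, y, z in rad, then the finger opening in m, from 0 to 0.087. A call has 1 to 12 rows; each row shifts and turns the commanded pose from where the row before left it, along the tool's axes as they then stand; what a row does not reach is not made up. A row lasts 1/10 s, in which the tool goes at most 50 mm and 8.59 degrees, less where a joint would pass 70% of its speed; a pose out of reach is approached as far as the arm can. A call is refused whole if a number of a shift passes 0.05 or a number of a turn 0.15, either way. A call with a gripper value outside its range is refused whole. The fingers move at their own pace and stop on an object; "force" is the grip in N (left out, the last holds). Time passes only in rows, so rows that do not move let the fingers close. It gives the time, the measured TCP pose, the force, the opening and the grip force at its end, in the units of the state.
- get_obs(): the state, without advancing time (a new reading comes with each control period).
- read_camera(name): name is "scene" or "top"; returns a dict with "frame" (420x560x3 uint8, red, green, blue), "intrinsics" (3x3 intrinsics, pixels), "k1" (the pictures are not rectified: a ray, as slopes to the right and down, at radius r is drawn at 1 + k1 r^2 times it, then the intrinsics apply), "view" (4x4, takes a point from world to camera coordinates). Camera axes: x right, y up, looking along -z (the intrinsics and any distortion apply to the point x, -y, -z); pixel columns grow to the right and rows downward; lengths in m; the calibration is good to about 2 mm. A picture is of the moment at which its call begins. There is no depth.
- sign_off(): hands the job in; it is judged then, once.
Trained networks look in the newest picture that a camera, given by its name, has taken for a name from the list of things; names that differ only in an ending like _2 or _b are one class to them, and where a whole thing is asked for, a point or a joint stands for the part that bears it (a point fixed in the world has none). Each returns a list of dicts, best first, with "p" (0 to 1); they miss things now and then, are a little off and sometimes report something else, mostly with a low value. They report only what shows in the picture. A call takes as long as a camera call.
- silhouettes(camera, name): "pixels" (420x560 bool, what is visible of it) and "extent" ([left, top, right, bottom] in pixels, round what is visible of it).
The state is a dict: "time_s": time; "qpos": joint angles; "joint_velocities": joint speeds; "effort": joint torques, N m; "tool_pos": TCP position; "tool_rot": TCP orientation; "force": force on the tool from outside, world axes, zero at the start; "wrist_torque": the same for the moment, N m; "grip_width": finger opening in m; "grasp_force": force on a finger pad.
Only numpy, scipy, OpenCV 4.12 (cv2) and the standard library are available. Lean on these libraries where they do the work, as an engineer would, in place of code of your own. Each camera call takes 0.05 s, during which the arm holds its last target. There are 200 camera calls.

## Working session

There is one attempt and no reset: what is moved stays moved. The work goes in short steps, Python scripts to look and compute and a tool call to move; the robot and the scene stay as the last step left them, time stands still between calls to the robot, and variables do not carry over. Pictures are saved under pics/ and viewed, at most 10 in all, crops included, and the job is handed in when it is done.

Besides the shell and the picture viewer there is one more tool, called after "Call:" as name(argument=value, ...) on one line, values as JSON. play_rows: Moves the arm, as the interface text tells. Its arguments: {"type":"object","properties":{"steps":{"type":"array","items":{"type":"array","items":{"type":"array","items":{"type":"number"}}}},"force":{"type":"number"}},"required":["steps"]}

```bash
mkdir -p pics; cat > h.py <<'E'
import numpy as np, cv2
from cell import *
def ray(c,uv):
    K=np.array(c["intrinsics"]);k=c["k1"]
    d=np.array([(uv[0]-K[0,2])/K[0,0],(uv[1]-K[1,2])/K[1,1]]);s=d.copy()
    for _ in range(20): s=d/(1+k*(s@s))
    V=np.array(c["view"]);R=V[:3,:3];o=-R.T@V[:3,3]
    return o,R.T@np.array([s[0],-s[1],-1.])
def atz(c,uv,z):
    o,d=ray(c,uv);return o+d*(z-o[2])/d[2]
def proj(c,p):
    V=np.array(c["view"]);q=V[:3,:3]@np.array(p)+V[:3,3]
    s=np.array([q[0],-q[1]])/-q[2];s=s*(1+c["k1"]*(s@s));K=np.array(c["intrinsics"])
    return K[:2,:2]@s+K[:2,2]
E
python3 - <<'E'
from h import *
for n in("scene","top"):
    c=read_camera(n);cv2.imwrite(f"pics/{n}0.png",c["frame"][:,:,::-1])
    o,_=ray(c,(280,210));print(n,o.round(3),c["k1"])
    for t in("loose_grip","loose_knob","fixed_knob","strip_center","loose_face"):
        for r in silhouettes(n,t)[:2]:
            ys,xs=np.nonzero(r["pixels"]);m=(xs.mean(),ys.mean())
            rc=cv2.minAreaRect(np.stack([xs,ys],1).astype(np.float32))
            print(n,t,round(r["p"],2),r["extent"],np.round(m,1),len(xs),np.round(rc[0]+rc[1]+(rc[2],),1),atz(c,m,.09).round(3))
E
```

```text
scene [-0.106  0.614  0.643] -0.10847215222527946
scene loose_grip 0.73 [283.4, 183.3, 307.9, 199.1] [294.8 190.5] 171 [294.3 191.3  17.7  12.1  14. ] [ 0.608 -0.072  0.09 ]
scene loose_knob 0.74 [283.5, 181.4, 303.1, 199.6] [294.4 190. ] 176 [294.5 189.5  17.   12.7  45. ] [ 0.611 -0.074  0.09 ]
scene fixed_knob 0.68 [195.9, 254.0, 210.8, 273.7] [206.2 265.4] 269 [207.8 265.8  14.8  24.   45. ] [0.508 0.273 0.09 ]
scene strip_center 0.89 [240.8, 226.6, 299.2, 278.9] [269.4 251.3] 952 [269.5 250.5  15.6  66.5  45. ] [0.456 0.148 0.09 ]
scene loose_face 0.72 [286.1, 186.5, 313.6, 224.2] [298.1 201.8] 609 [300.5 201.9  34.3  31.8  11.3] [ 0.561 -0.038  0.09 ]
top [0.399 0.018 1.104] -0.054594035789300915
top loose_grip 0.61 [321.6, 175.0, 334.6, 198.3] [327.8 185. ] 162 [327.2 184.9  21.6   9.4  66. ] [ 0.618 -0.086  0.09 ]
top loose_knob 0.59 [326.3, 174.9, 331.5, 196.4] [327.6 184.3] 121 [328. 184.  18.   8.  90.] [ 0.62  -0.086  0.09 ]
top fixed_knob 0.54 [178.2, 224.5, 202.3, 234.7] [188.1 228.9] 137 [188.3 229.6   8.5  19.7  63.4] [0.518 0.259 0.09 ]
top strip_center 0.72 [229.3, 211.1, 300.3, 239.3] [264.8 225.4] 1142 [265.  225.5  16.4  75.6  72.1] [0.522 0.071 0.09 ]
top strip_center 0.7 [179.4, 220.4, 209.0, 257.9] [193.4 233.9] 471 [192.5 239.5  37.4  22.5  70.9] [0.505 0.246 0.09 ]
top loose_face 0.78 [314.9, 174.4, 337.7, 214.6] [326.5 190.7] 445 [328.6 194.   39.9  18.5  73.6] [ 0.604 -0.083  0.09 ]
```

View pics/top0.png

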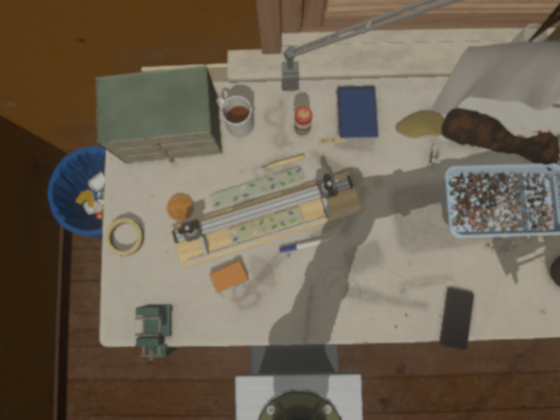

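View pics/scene0.png

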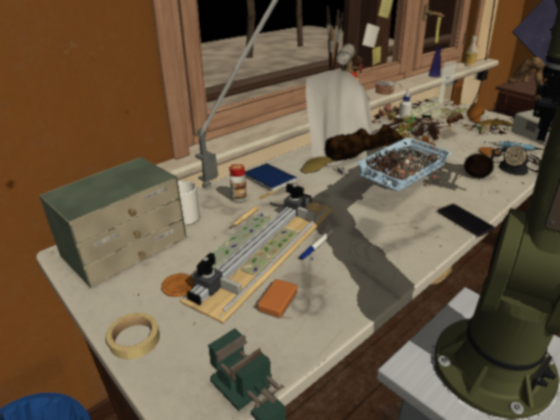

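```bash
python3 - <<'E'
from h import *
T=read_camera("top");S=read_camera("scene")
def tri(a,b):
    o1,d1=ray(T,a);o2,d2=ray(S,b);A=np.stack([d1,-d2],1);t=np.linalg.lstsq(A,o2-o1,rcond=None)[0]
    p,q=o1+d1*t[0],o2+d2*t[1];return ((p+q)/2).round(4),np.linalg.norm(p-q).round(4)
print("loose",tri((327.7,184.7),(294.6,190.3)),atz(T,(327.7,184.7),.08))
print("fixed",tri((188.1,228.9),(206.2,265.4)),atz(T,(188.1,228.9),.08))
r=silhouettes("top","strip_center")[0];b=cv2.boxPoints(cv2.minAreaRect(np.argwhere(r["pixels"])[:,::-1].astype(np.float32)))
P=np.array([atz(T,x,.018)[:2] for x in b]);print(P.round(4),P.mean(0))
a=cv2.resize(T["frame"][155:265,165:365],(800,440),interpolation=2)
b=cv2.resize(S["frame"][170:220,270:340],(400,286),interpolation=2)
cv2.imwrite("pics/t1.png",a[:,:,::-1])
b=np.hstack([cv2.resize(T["frame"][165:215,305:365],(400,333),interpolation=2),cv2.resize(S["frame"][170:220,270:330],(400,333),interpolation=2)])
cv2.imwrite("pics/t2.png",b[:,:,::-1])
E
```

```text
loose (array([ 0.6223, -0.0865,  0.0794]), np.float64(0.0023)) [ 0.62128882 -0.08719629  0.08      ]
fixed (array([0.5206, 0.2639, 0.0771]), np.float64(0.0039)) [0.51893301 0.26162491 0.08      ]
[[ 0.5234  0.1775]
 [ 0.5808 -0.0155]
 [ 0.5383 -0.0276]
 [ 0.4813  0.1643]] [0.53093287 0.0746721 ]
```

View pics/t1.png

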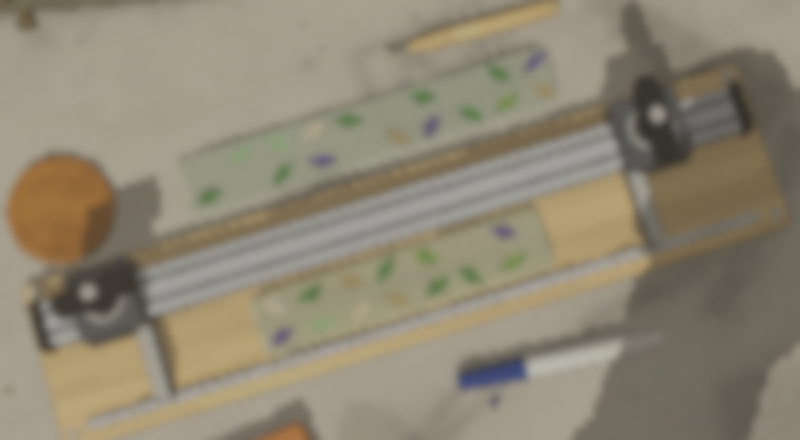

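View pics/t2.png

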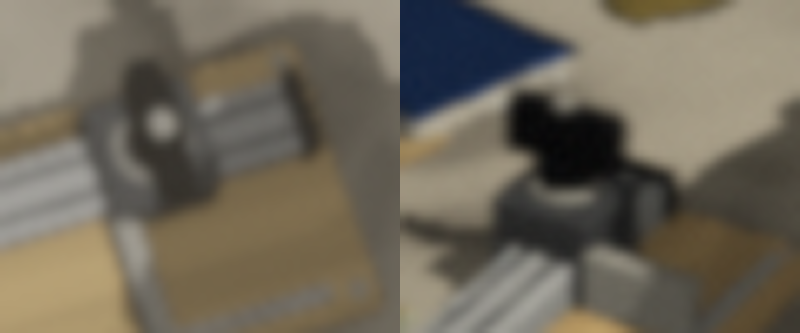

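The top view shows the gauge turned about 16.5°. The loose knob is at (328,184) with its bar across the rail, the strip is at (265,225), and the fixed knob is at (188,229) with its bar along the rail. The loose grip comes out at about (0.622, -0.088, 0.080), and the face gap is about 321 mm, so travel is about 121 mm.

```bash
cat >> h.py <<'E'
from scipy.spatial.transform import Rotation as Ro
def rem(p,yaw,rpy=180):
    o=get_obs();R=Ro.from_euler("xyz",o["tool_rot"],degrees=True)
    d=R.inv().apply(np.array(p)-o["tool_pos"]);w=(R.inv()*Ro.from_euler("xyz",[rpy,0,yaw],degrees=True)).as_rotvec()
    print(o["time_s"],np.round(o["tool_pos"],4),np.round(o["tool_rot"],2),"shift",d.round(4),"turn",w.round(4),np.round(o["force"],1),o["grip_width"],np.round(o["qpos"],1))
E
python3 -c "
from h import *
rem([.622,-.088,.16],16.5);rem([.622,-.088,.16],196.5)"
```

```text
0.75 [ 0.2087 -0.6156  0.2226] [179.99   0.    18.73] shift [ 0.5609 -0.367   0.0625] turn [0.0001 0.     0.0388] [-0.4 -0.   0.2] 0.08705922343817865 [72.1 18.4 -4.  83.1  1.3 78.5 -3.3]
0.75 [ 0.2087 -0.6156  0.2226] [179.99   0.    18.73] shift [ 0.5609 -0.367   0.0625] turn [-1.0000e-04  2.0000e-04 -3.1027e+00] [-0.4 -0.   0.2] 0.08705922343817865 [72.1 18.4 -4.  83.1  1.3 78.5 -3.3]
```

Call:
play_rows(steps=[[[0.04,-0.026,0,0,0,0.003,0.06],[0.04,-0.026,0,0,0,0.003,0.06],[0.04,-0.026,0,0,0,0.003,0.06],[0.04,-0.026,0,0,0,0.003,0.06],[0.04,-0.026,0,0,0,0.003,0.06],[0.04,-0.026,0,0,0,0.003,0.06],[0.04,-0.026,0,0,0,0.003,0.06],[0.04,-0.026,0,0,0,0.003,0.06],[0.04,-0.026,0,0,0,0.003,0.06],[0.04,-0.026,0,0,0,0.003,0.06],[0.04,-0.026,0,0,0,0.003,0.06],[0.04,-0.026,0,0,0,0.003,0.06]]])

```text
time_s: 1.95
tool_pos: [0.5715, -0.1705, 0.2229]
tool_rot: [180.0, -0.0, 16.6]
force: [0.4, -1.2, 1.0]
grip_width: 0.0599
grasp_force: 0.0
```

```bash
python3 -c "
from h import *
rem([.622,-.088,.14],16.5)"
```

```text
1.95 [ 0.5715 -0.1705  0.2229] [ 1.7995e+02 -3.0000e-02  1.6640e+01] shift [ 0.072  -0.0647  0.0829] turn [ 0.0008 -0.0005  0.0024] [ 0.4 -1.2  1. ] 0.05989586820294902 [ 36.2  13.6 -26.1  90.4   6.1  77.4 -63.9]
```

Call:
play_rows(steps=[[[0.024,-0.0215,0.02,0,0,0,0.06],[0.024,-0.0215,0.02,0,0,0,0.06],[0.02,-0.018,0.02,0,0,0,0.06],[0,0,0.02,0,0,0,0.06],[0,0,0,0,0,0,0.06],[0,0,0,0,0,0,0.06]]])

```text
time_s: 2.55
tool_pos: [0.6179, -0.0949, 0.1427]
tool_rot: [180.0, 0.0, 16.6]
force: [-0.2, -0.6, -0.5]
grip_width: 0.0599
grasp_force: 0.0
```

```bash
python3 - <<'E'
from h import *
rem([.622,-.088,.067],16.5)
S=read_camera("scene");T=read_camera("top")
b=np.hstack([cv2.resize(T["frame"][155:225,295:365],(400,400),interpolation=2),cv2.resize(S["frame"][130:220,250:340],(400,400),interpolation=2)])
cv2.imwrite("pics/a1.png",b[:,:,::-1])
E
```

```text
2.55 [ 0.6179 -0.0949  0.1427] [1.7998e+02 4.0000e-02 1.6610e+01] shift [ 0.006  -0.0055  0.0757] turn [0.0004 0.0007 0.0019] [-0.2 -0.6 -0.5] 0.05986119930201676 [ 28.8  20.5 -27.9  91.9  10.1  70.1 -74.4]
```

View pics/a1.png

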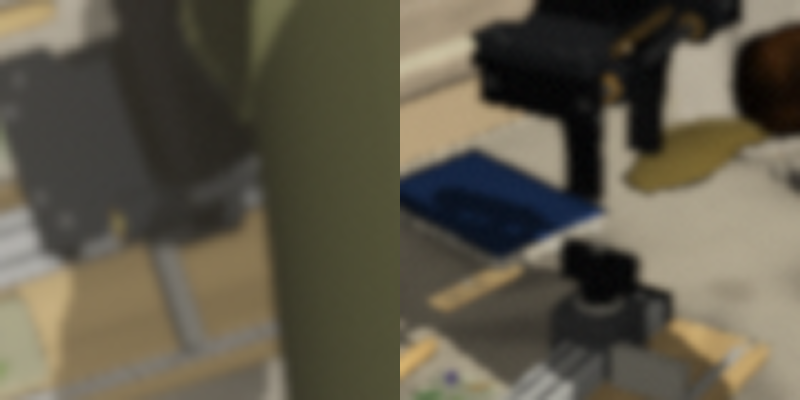

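The scene crop shows the fingers straddling the line above the loose knob (crop pixel 600,270), with nothing else in the way. I'm descending now.

Call:
play_rows(steps=[[[0.006,-0.0055,0,0,0,0.002,0.06],[0,0,0.02,0,0,0,0.06],[0,0,0.02,0,0,0,0.06],[0,0,0.015,0,0,0,0.06],[0,0,0.01,0,0,0,0.06],[0,0,0.005,0,0,0,0.06],[0,0,0.005,0,0,0,0.06],[0,0,0,0,0,0,0.06]]])

```text
time_s: 3.45
tool_pos: [0.6222, -0.0871, 0.0674]
tool_rot: [-180.0, 0.0, 16.5]
force: [1.0, -0.6, 0.2]
grip_width: 0.0604
grasp_force: 0.0
```

Call:
play_rows(force=10, steps=[[[0,0,0,0,0,0,0.03],[0,0,0,0,0,0,0.02],[0,0,0,0,0,0,0.01],[0,0,0,0,0,0,0.005],[0,0,0,0,0,0,0],[0,0,0,0,0,0,0],[0,0,0,0,0,0,0],[0,0,0,0,0,0,0]]])

```text
time_s: 4.25
tool_pos: [0.6224, -0.0873, 0.0677]
tool_rot: [180.0, -0.0, 16.5]
force: [-0.3, -0.8, -0.2]
grip_width: 0.0219
grasp_force: 10.0
```

```bash
python3 - <<'E'
from h import *
rem([.622,-.088,.067],16.5)
S=read_camera("scene")
b=cv2.resize(S["frame"][150:240,240:340],(600,540),interpolation=2)
cv2.imwrite("pics/a2.png",b[:,:,::-1])
E
```

```text
4.25 [ 0.6224 -0.0873  0.0677] [ 1.7997e+02 -1.0000e-02  1.6540e+01] shift [-0.0005  0.0005  0.0007] turn [ 0.0005 -0.0001  0.0007] [-0.3 -0.8 -0.2] 0.02186228973263108 [ 27.3  24.9 -27.1  95.5  12.5  62.7 -76.9]
```

View pics/a2.png

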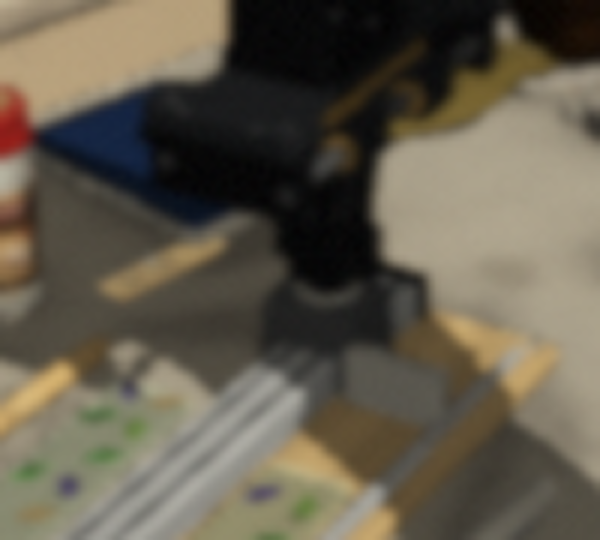

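The opening is 21.9 mm, but the bar is only 14 mm wide. The fingertips may be on the hub under the bar, so I'll reopen, rise 6 mm and close again.

Call:
play_rows(force=10, steps=[[[0,0,0,0,0,0,0.04],[0,0,0,0,0,0,0.04],[0,0,-0.006,0,0,0,0.04],[0,0,0,0,0,0,0.04],[0,0,0,0,0,0,0.01],[0,0,0,0,0,0,0],[0,0,0,0,0,0,0],[0,0,0,0,0,0,0],[0,0,0,0,0,0,0]]])

```text
time_s: 5.2
tool_pos: [0.6222, -0.0871, 0.0734]
tool_rot: [-180.0, 0.0, 16.5]
force: [0.3, -0.4, 0.1]
grip_width: 0.0141
grasp_force: 10.0
```

Call:
play_rows(force=30, steps=[[[0,0,0,0,0,0,0],[0,0,0,0,0,0,0],[0,-0.005,0,0,0,0,0],[0,-0.01,0,0,0,0,0],[0,-0.01,0,0,0,0,0],[0,-0.01,0,0,0,0,0],[0,-0.01,0,0,0,0,0],[0,-0.005,0,0,0,0,0],[0,0,0,0,0,0,0]]])

```text
time_s: 6.1
tool_pos: [0.6075, -0.0367, 0.0734]
tool_rot: [-179.9, 0.0, 16.7]
force: [0.8, 2.5, -2.5]
grip_width: 0.0136
grasp_force: 29.9
```

Call:
play_rows(steps=[[[0,-0.005,0,0,0,0,0],[0,-0.01,0,0,0,0,0],[0,-0.01,0,0,0,0,0],[0,-0.01,0,0,0,0,0],[0,-0.005,0,0,0,0,0],[0,-0.005,0,0,0,0,0],[0,-0.005,0,0,0,0,0],[0,0,0,0,0,0,0]]])

```text
time_s: 6.9
tool_pos: [0.594, 0.01, 0.0735]
tool_rot: [-180.0, -0.1, 16.6]
force: [4.3, -0.1, -6.9]
grip_width: 0.0138
grasp_force: 29.9
```

```bash
python3 - <<'E'
from h import *
rem([.5876,.028,.073],16.5)
T=read_camera("top");S=read_camera("scene")
a=np.vstack([cv2.resize(T["frame"][165:265,165:345],(720,400),interpolation=2)[80:],cv2.resize(S["frame"][210:310,180:330],(720,480),interpolation=2)[:280]])
cv2.imwrite("pics/a3.png",a[:,:,::-1])
E
```

```text
6.9 [0.594  0.01   0.0735] [-1.7998e+02 -6.0000e-02  1.6600e+01] shift [-0.001  -0.019   0.0005] turn [-0.0004 -0.0011  0.0018] [ 4.3 -0.1 -6.9] 0.013775177912783052 [ 21.5  21.  -30.  100.2  11.7  61.8 -85.7]
```

View pics/a3.png

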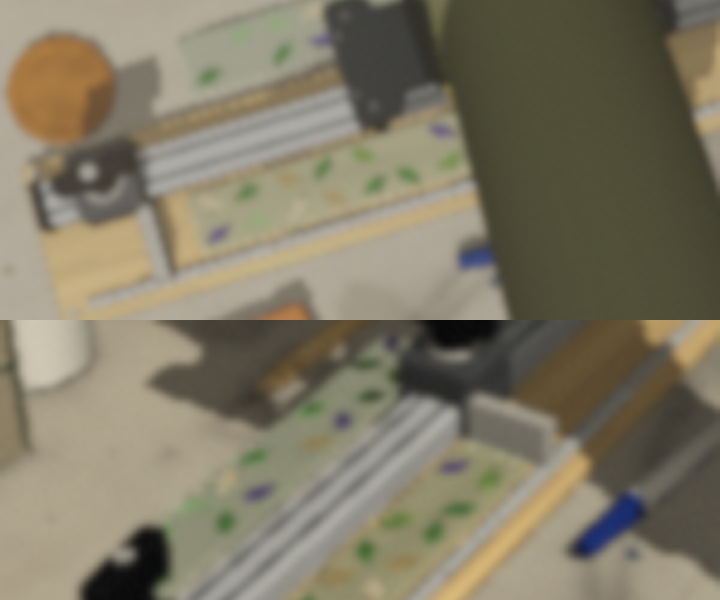

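The jaw is pushing the strip, and about 20 mm is left between the strip's end (top crop x≈188) and the left jaw (x≈168). I'll go on gently.

Call:
play_rows(steps=[[[0.0005,-0.005,0,0,0,0,0],[0,-0.005,0,0,0,0,0],[0,-0.003,0,0,0,0,0],[0,-0.001,0,0,0,0,0],[0,0,0,0,0,0,0]]])

```text
time_s: 7.5
tool_pos: [0.5903, 0.0227, 0.0734]
tool_rot: [-180.0, -0.0, 16.6]
force: [5.1, 0.1, -6.8]
grip_width: 0.0135
grasp_force: 29.9
```

Call:
play_rows(steps=[[[0,-0.001,0,0,0,0,0],[0,-0.001,0,0,0,0,0],[0,0,0,0,0,0,0]]])

```text
time_s: 7.8
tool_pos: [0.5899, 0.0241, 0.0735]
tool_rot: [180.0, -0.0, 16.5]
force: [5.8, -1.0, -6.8]
grip_width: 0.0134
grasp_force: 29.9
```

Call:
play_rows(steps=[[[0,-0.001,0,0,0,0,0],[0,-0.001,0,0,0,0,0],[0,0,0,0,0,0,0]]])

```text
time_s: 8.1
tool_pos: [0.5893, 0.026, 0.0735]
tool_rot: [180.0, -0.0, 16.5]
force: [5.4, -2.0, -5.9]
grip_width: 0.0136
grasp_force: 29.9
```

Call:
play_rows(steps=[[[0,-0.001,0,0,0,0,0],[0,-0.001,0,0,0,0,0],[0,0,0,0,0,0,0]]])

```text
time_s: 8.4
tool_pos: [0.5888, 0.0279, 0.0735]
tool_rot: [180.0, -0.0, 16.5]
force: [6.1, -0.9, -6.5]
grip_width: 0.0136
grasp_force: 29.9
```

Call:
play_rows(steps=[[[0,-0.001,0,0,0,0,0],[0,0,0,0,0,0,0]]])

```text
time_s: 8.6
tool_pos: [0.5886, 0.0286, 0.0735]
tool_rot: [180.0, -0.0, 16.5]
force: [5.3, -0.7, -7.0]
grip_width: 0.0137
grasp_force: 29.9
```

Call:
play_rows(steps=[[[0,-0.001,0,0,0,0,0],[0,0,0,0,0,0,0]]])

```text
time_s: 8.8
tool_pos: [0.5886, 0.0287, 0.0735]
tool_rot: [179.9, -0.0, 16.5]
force: [6.5, -0.7, -6.6]
grip_width: 0.014
grasp_force: 29.9
```

Call:
play_rows(steps=[[[0,-0.001,0,0,0,0,0],[0,0,0,0,0,0,0]]])

```text
time_s: 9.0
tool_pos: [0.5886, 0.0287, 0.0735]
tool_rot: [179.8, -0.0, 16.5]
force: [7.1, -3.4, -7.7]
grip_width: 0.0135
grasp_force: 29.9
```

Call:
play_rows(steps=[[[0,-0.001,0,0,0,0,0],[0,0,0,0,0,0,0]]])

```text
time_s: 9.2
tool_pos: [0.5885, 0.0288, 0.0735]
tool_rot: [179.8, -0.1, 16.4]
force: [7.3, -5.3, -8.0]
grip_width: 0.0138
grasp_force: 29.9
```

```bash
python3 - <<'E'
from h import *
rem([.5876,.028,.073],16.5)
T=read_camera("top")
a=cv2.resize(T["frame"][195:265,165:305],(800,400),interpolation=2)
cv2.imwrite("pics/a4.png",a[:,:,::-1])
E
```

```text
9.2 [0.5885 0.0288 0.0735] [ 1.7978e+02 -5.0000e-02  1.6450e+01] shift [-0.0011  0.0005  0.0005] turn [ 0.0039 -0.0009 -0.0009] [ 7.3 -5.3 -8. ] 0.013769138072093694 [ 20.1  20.5 -30.4 101.   11.9  61.6 -88. ]
```

View pics/a4.png

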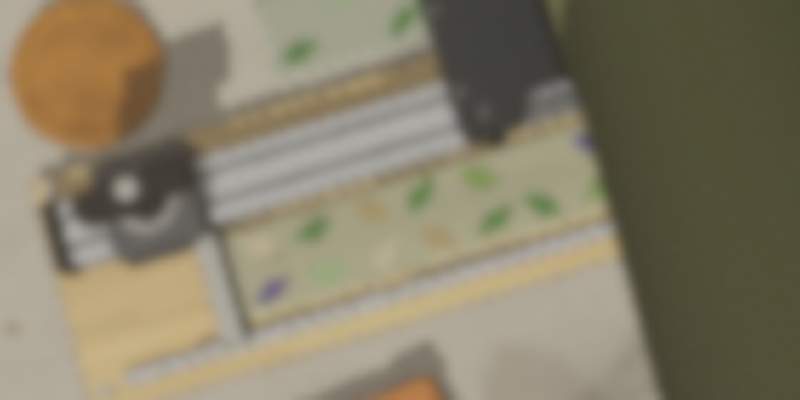

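The strip now meets the left jaw at crop (235,280), and the push has risen to about 7 N, so it is snug. Next I turn the knob clockwise (tool +z) while keeping that push.

Call:
play_rows(force=45, steps=[[[0,0,0,0,0,0,0],[0,0,0,0,0,0.1,0],[0,0,0,0,0,0.1,0],[0,0,0,0,0,0.1,0],[0,0,0,0,0,0.1,0],[0,0,0,0,0,0,0]]])

```text
time_s: 9.85
tool_pos: [0.5885, 0.0294, 0.0735]
tool_rot: [179.8, -0.1, -6.6]
force: [8.7, -4.4, -7.7]
grip_width: 0.0139
grasp_force: 44.9
```

Call:
play_rows(steps=[[[0,0,0,0,0,0.1,0],[0,0,0,0,0,0.1,0],[0,0,0,0,0,0.1,0],[0,0,0,0,0,0,0]]])

```text
time_s: 10.25
tool_pos: [0.5886, 0.0298, 0.0735]
tool_rot: [179.9, -0.2, -23.8]
force: [8.1, -3.4, -7.8]
grip_width: 0.0138
grasp_force: 44.9
```

Call:
play_rows(force=60, steps=[[[0,0,0,0,0,0,0],[0,0,0,0,0,0.1,0],[0,0,0,0,0,0.1,0],[0,0,0,0,0,0.1,0],[0,0,0,0,0,0.1,0],[0,0,0,0,0,0,0]]])

```text
time_s: 10.85
tool_pos: [0.5889, 0.0302, 0.0735]
tool_rot: [-180.0, -0.2, -46.6]
force: [8.0, -4.1, -7.9]
grip_width: 0.0133
grasp_force: 59.9
```

Call:
play_rows(steps=[[[0,0,0,0,0,0.1,0],[0,0,0,0,0,0.1,0],[0,0,0,0,0,0.1,0],[0,0,0,0,0,0.05,0],[0,0,0,0,0,0,0]]])

```text
time_s: 11.35
tool_pos: [0.5892, 0.0305, 0.0734]
tool_rot: [179.9, -0.3, -62.6]
force: [5.6, -4.9, 6.9]
grip_width: 0.0136
grasp_force: 60.0
```

```bash
python3 -c "
from h import *
rem([.5886,.029,.073],-69.5);print(get_obs()['wrist_torque'])"
```

```text
11.35 [0.5892 0.0305 0.0734] [179.87  -0.26 -62.58] shift [0.001  0.0012 0.0004] turn [ 0.0021 -0.0047  0.1208] [ 5.6 -4.9  6.9] 0.013644912950732559 [ -19.3   18.1   16.   102.2   -5.3   60.5 -154. ]
[-1.05735853 -1.28742751  0.08386629]
```

The knob has turned about 79° (1.38 rad), well past locked. Joint 7 is close to its limit, so I stop here and let go.

Call:
play_rows(force=10, steps=[[[0,0,0,0,0,-0.01,0],[0,0,0,0,0,0,0.02],[0,0,0,0,0,0,0.04],[0,0,0,0,0,0,0.04],[0,0,0,0,0,0,0.04],[0,0,-0.01,0,0,0,0.04],[0,0,-0.02,0,0,-0.05,0.04],[0,0,-0.03,0,0,-0.1,0.04],[0,0,-0.04,0,0,-0.1,0.04],[0,0,-0.04,0,0,-0.1,0.04],[0,0,0,0,0,-0.1,0.04]]])

```text
time_s: 12.45
tool_pos: [0.5902, 0.0318, 0.2173]
tool_rot: [-179.9, -0.1, -36.0]
force: [0.1, -0.1, -0.5]
grip_width: 0.0398
grasp_force: 0.0
```

Call:
play_rows(steps=[[[0,0.04,0,0,0,-0.1,0.04],[0,0.04,0,0,0,-0.1,0.04],[0,0.04,0,0,0,-0.1,0.04],[0,0.04,0,0,0,-0.1,0.04],[-0.03,0.03,0,0,0,-0.1,0.04],[-0.03,0.03,0,0,0,-0.1,0.04],[0,0,0,0,0,0,0.04]]])

```text
time_s: 13.15
tool_pos: [0.4391, -0.1618, 0.2121]
tool_rot: [179.9, 0.5, -2.2]
force: [0.9, 0.7, -0.1]
grip_width: 0.0399
grasp_force: 0.0
```

```bash
python3 - <<'E'
from h import *
rem([.5886,.029,.073],-69.5)
T=read_camera("top");S=read_camera("scene")
a=np.vstack([cv2.resize(T["frame"][175:255,165:325],(600,300),interpolation=2),cv2.resize(S["frame"][190:290,180:330],(600,400),interpolation=2)[:300]])
cv2.imwrite("pics/a5.png",a[:,:,::-1])
E
```

```text
13.15 [ 0.4391 -0.1618  0.2121] [179.87   0.52  -2.2 ] shift [ 0.1433 -0.1967  0.1374] turn [0.0074 0.0067 1.1746] [ 0.9  0.7 -0.1] 0.03987994190336806 [ -4.5  -4.   20.4 109.    1.7  75.2 -76.8]
```

View pics/a5.png

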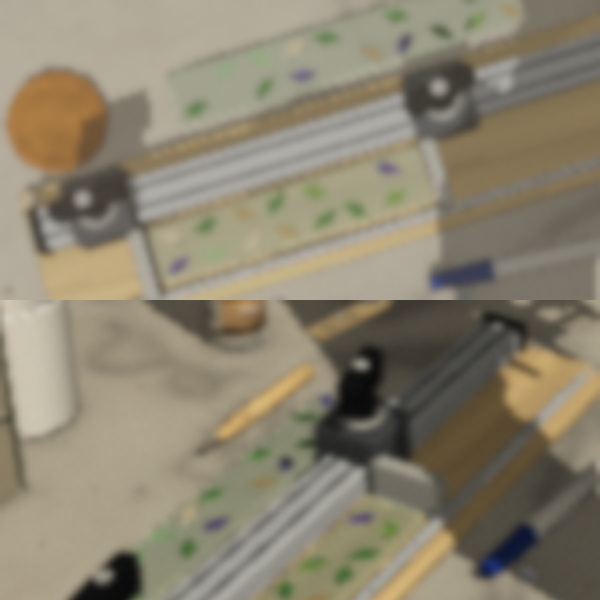

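The strip is snug between the two jaws (top crop x≈150 and x≈430). The loose knob at (438,88) now lies along the rail like the fixed one, and the gripper is clear.

```bash
python3 -c "
from cell import *
print(sign_off())"
```

```text
the job is handed in; nothing more can be done
None
```

The strip is snug between the two stops. The loose stop is locked, with its knob turned to about 1.38 rad (locked past 1.05) but short of the 1.5 end because the wrist joint neared its limit. The left stop looks unchanged in the last picture, and I handed the job in at about 13 s with the gripper clear.

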